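Shut and lock the vacuum valve through its L-shaped gate

TASK

Shut the small vacuum valve block on the desk and lock it for the night: with closed fingertips, gently push the upright pin along the long leg of the L-shaped slot to the corner, then sideways along the short leg until it is fully home at the end. Only push the pin from outside - do not take it between the fingers or pull it up - and leave the vial, the specimen puck and the bottle standing round it where they are. Finish with the hand clear.

Things in the scene. Friction and masses are not known exactly. Their poses are not given: they have to be found in the camera images.
- valve: grey valve block, 130 (x) x 170 (y) x 40 mm high, fixed to the desk; flat bare-metal cover plate with bolt heads 1.5 mm high at its corners; two brass hose barbs stand 22 mm out of its +x side. Origin: centre of its underside on the desk; z up; turned up to 0.9 rad either way. The slot is 16 mm wide; its centre line runs from (-25, 50) along -y to the corner (-25, -40), then along +x to (30, -40), mm in this frame.
- slot_start (a point): centre-line point of the slot at the open end of its long leg, on the cover's top face (40 mm above the desk); the slot's wall lies 8 mm further on
- slot_corner (a point): centre-line point of the slot at its corner, on the cover's top face; the outer walls lie 8 mm further on. The pin starts in the long leg, 50 to 90 mm from here
- slot_end (a point): centre-line point of the slot at the end of its short leg (the locked place), on the cover's top face; the end wall lies 8 mm further on, so the pin can pass this point by 2 mm
- pin (a point): pin that follows the slot: 12 mm steel pin with a black collar, 18 mm across, from 3 to 15 mm above the cover's top face, and a slim top that ends 26 mm above the cover. Point: on its axis at mid-collar, 49 mm above the desk. A flange under the cover keeps it in (2 mm play up and to each side). It slides with 1 to 4 N of drag and stays where it is left; no spring; the slot's walls stop it hard.
- vial_mid (a point): glass vial with a screw cap, 23 mm in diameter, 58 mm high, standing on the desk 95 to 108 mm from the block's centre line off its -x side; this point is half-way up. Leave it alone.
- puck_mid (a point): round specimen cast in resin, 30 mm in diameter, 16 mm high, on the desk 112 to 125 mm from the block's centre line off its -y side; this point is half-way up. Leave it alone.
- wash_bottle_mid (a point): solvent bottle with a screw cap, 63 mm in diameter, 151 mm high, standing left of the block, in front of the fixed black screen; this point is half-way up. Leave it alone. The screen's panel hangs 0.2 to 0.57 m above the desk, on a line from about (0.45, 0.41) to (0.85, 0.03) m in world x, y: swing the arm round in front of it.
- follower: the pin as a whole, with its 48 mm flange under the cover; origin on its axis at the flange's underside, 23 mm below point pin

How it is judged:
On the way, in this order (a step that is already met when the one before it is completed fails the run):
1. the pin has been pushed along the long leg to the corner (y of pin in the frame of valve below -0.036 m and x of pin in the frame of valve below -0.015 m), for 0.05 s.
2. the pin is home at the end of the short leg (x of pin in the frame of valve above 0.025 m and y of pin in the frame of valve below -0.034 m), for 0.2 s.
At the end, for the whole second after the job is handed in: The pin rests at the end of the short leg: not more than 5 mm short of the slot_end point (it can pass it by 2 mm), upright within 0.12 rad and still; the vial, the puck and the bottle are within 15 mm of where they stood, the vial and the bottle upright within 0.15 rad (all of step 2 and linear speed of follower below 0.01 m/s and angle between pin's own z axis and vertical below 0.12 rad and angle between each of vial_mid, wash_bottle_mid's own z axis and vertical below 0.15 rad and distance of each of vial_mid, puck_mid, wash_bottle_mid from where it was at the start of the episode below 0.015 m); the robot touches nothing.
It fails at once if the pin is taken between the fingers (contact force between the fingers and follower above 0.5 N and horizontal distance between the grasp point and pin below 0.006 m and z of the grasp point in the frame of pin below 0.03 m).
It fails at once if the pin is pushed with more than 50 N (not gently) (contact force between the fingers and follower above 50 N).
It fails at once if the pin is lifted out of its slot (more than 5 mm up) (z of pin in the frame of valve above 0.054 m).
It fails at once if the vial, the puck or the bottle is knocked (moved more than 15 mm) (distance of any of vial_mid, puck_mid, wash_bottle_mid from where it was at the start of the episode above 0.015 m).
It also fails if it takes over 51 s, if anything falls off the work surface, if the arm or the gripper's body presses on something with over 40 N, if the wrist force passes 120 N, or if a joint passes its speed limit or range.

ROBOT

A 6-joint arm with a two-finger parallel gripper is mounted at the origin on a cart in front of the work surface, level with it; the furniture and walls round the work are solid. World frame = base frame: x ahead of the robot, y to its left, z up, the work surface at z = 0. Lengths are in m, angles in rad, forces in N, time in s.
With the tool pointing down it reaches from about 0.3 to 0.825 m from the base axis. Payload 5.4 kg.
Tool frame: the origin (TCP) lies at the very end of the fingers, on their centre line; the grasp point (between the pads) lies 19 mm behind it; z points along the fingers, y is the direction in which the jaws open and shut (so a half turn about z gives the same grasp; the last joint's range is limited). The gripper opens to 92 mm and grips with 3 to 60 N. Pads are 20 mm wide; open, the fingers measure 128 mm over their backs; the gripper's body (75 mm by 189 mm) begins 69 mm behind the grasp point.
Start: joints at [1.098, 0.158, 1.597, -0, 1.386, -0.21], TCP at [0.149, 0.555, 0.191] pointing down, gripper open.
Joint ranges: [-2.91, 2.91], [-0.94, 2.29], [0.18, 2.7], [-1.29, 4.43], [0.17, 2.64], [-3, 3]. Speed limits (rad/s): [2.57, 2.57, 3.14, 3.14, 3.14, 3.14].

INTERFACE

Orientations are given as a rotation vector (axis times angle).
In Python, from station import get_obs, snapshot, calibration, finish_job, trace gives the robot as it stands. The module is installed in compiled form; this text tells all that it offers.
- The arm moves only by the tool drive_tool, never from a script. Its argument "deltas" is a list of rows, each a list of 5 numbers: the opening in per cent of the stroke, from 0 (shut) to 100 (fully open), then the shift along the tool's x, y, z in m, then the turn about the tool's z in degrees. In form: [[grip, dx, dy, dz, turn], ...]. A call has exactly 10 rows; each row is the pose to reach, as a shift and turn from the pose measured when the call began, along the tool's axes at that moment; what a row does not reach only later rows make up. A row lasts 1/10 s, in which the tool goes at most 50 mm and 8.59 degrees, less where a joint would pass 70% of its speed; a pose out of reach is approached as far as the arm can. A call with a gripper value outside its range is refused whole. The fingers move at their own pace and stop on an object; "grip_force" is the grip in N (left out, the last holds). Time passes only in rows, so rows that repeat a pose let the fingers close, or fill a call up. It gives the time, the measured TCP pose, the force and the opening at its end, in the units of the state.
- get_obs(): the state, without advancing time (a new reading comes with each control period).
- snapshot(name): name is "scene" or "side" or "wrist"; returns the picture (480x640x3 uint8, red, green, blue); there is no depth.
- calibration(name): a dict with "fx", "fy", "cx", "cy" (pixels), "dist_coeffs" ([k1, k2, p1, p2, k3] as OpenCV has them; the pictures are not rectified), "rvec" (rotation vector, rad) and "tvec" (3), from world to camera coordinates, as OpenCV has them; the wrist camera has in their place "tool_from_camera" (4x4, takes a point from camera to tool coordinates, whose origin is the TCP and whose axes are the flange's). Camera axes: x right, y down, z forward; pixel columns grow to the right and rows downward; lengths in m; the calibration is good to about 2 mm. A picture is of the moment at which its call begins: read the wrist's pose just before it. calibration takes no time and is no camera call.
- finish_job(): hands the job in, once; it reports no verdict.
Trained networks look in the newest picture that a camera, given by its name, has taken for a name from the list of things; names that differ only in an ending like _2 or _b are one class to them, and where a whole thing is asked for, a point or a joint stands for the part that bears it (a point fixed in the world has none). Each returns a list of dicts, best first, with "conf" (0 to 1); they miss things now and then, are a little off and sometimes report something else, mostly with a low value. They report only what shows in the picture. A call takes as long as a camera call.
- trace(target, camera): "pixels" (480x640 bool, what is visible of it) and "bbox" ([left, top, right, bottom] in pixels, round what is visible of it).
The state is a dict: "time": time; "qpos": joint angles; "joint_velocities": joint speeds; "effort": joint torques, N m; "tool_pos": TCP position; "eef_rot": TCP orientation; "wrist_force": force on the tool from outside, world axes, zero at the start; "wrist_torque": the same for the moment, N m; "gripper_width": finger opening in m.
Only numpy, scipy, OpenCV 4.12 (cv2) and the standard library are available. Lean on these libraries where they do the work, as an engineer would, in place of code of your own. Each camera call takes 0.05 s, during which the arm holds its last target. There are 200 camera calls.

## Working session

There is one attempt and no reset: what is moved stays moved. The work goes in short steps, Python scripts to look and compute and a tool call to move; the robot and the scene stay as the last step left them, time stands still between calls to the robot, and variables do not carry over. Pictures are saved under pics/ and viewed, about 8 in all and at most 12, crops included, and the job is handed in when it is done.

Besides the shell and the picture viewer there is one more tool, called after ">>>" as name(argument=value, ...) on one line, values as JSON. drive_tool: Moves the arm, as the interface text tells. Its arguments: {"type":"object","properties":{"deltas":{"type":"array","items":{"type":"array","items":{"type":"number"}}},"grip_force":{"type":"number"}},"required":["deltas"]}

```bash
mkdir -p pics
cat > h.py <<'E'
import numpy as np, cv2
from station import *
def cam(n):
    c=calibration(n);K=np.array([[c['fx'],0,c['cx']],[0,c['fy'],c['cy']],[0,0,1.]]);d=np.array(c['dist_coeffs'],float)
    if 'rvec' in c: R=cv2.Rodrigues(np.array(c['rvec'],float))[0];t=np.array(c['tvec'],float).ravel()
    else:
        o=get_obs();T=np.eye(4);T[:3,:3]=cv2.Rodrigues(np.array(o['eef_rot'],float))[0];T[:3,3]=o['tool_pos']
        M=np.linalg.inv(T@np.array(c['tool_from_camera']));R=M[:3,:3];t=M[:3,3]
    return K,d,R,t
def ray(C,uv):
    K,d,R,t=C;p=cv2.undistortPoints(np.array([[uv]],float),K,d)[0,0]
    return -R.T@t, R.T@np.array([p[0],p[1],1.])
def atz(C,uv,z):
    o,v=ray(C,uv);return o+v*(z-o[2])/v[2]
def proj(C,P):
    K,d,R,t=C;return cv2.projectPoints(np.array(P,float).reshape(-1,3),cv2.Rodrigues(R)[0],t,K,d)[0][:,0]
def tri(rs):
    A=0;b=0
    for o,v in rs:
        v=v/np.linalg.norm(v);M=np.eye(3)-np.outer(v,v);A=A+M;b=b+M@o
    return np.linalg.solve(A,b)
E
python3 - <<'E'
from h import *
print(get_obs())
for n in ['scene','side']:
    C=cam(n);im=snapshot(n);cv2.imwrite(f'pics/{n}0.png',im[:,:,::-1])
    print(n,'cam at',-C[2].T@C[3])
    for t in ['valve','pin','vial_mid','puck_mid','wash_bottle_mid']:
        for r in trace(t,n)[:2]:
            m=r['pixels'];ys,xs=np.nonzero(m);c=(xs.mean(),ys.mean())
            print(t,round(r['conf'],2),r['bbox'],np.round(c,1),m.sum(),atz(C,c,{'valve':.04,'pin':.049,'vial_mid':.029,'puck_mid':.008,'wash_bottle_mid':.075}[t]).round(4))
E
```

```text
{'time': 0.0, 'qpos': array([ 1.09790745e+00,  1.59057661e-01,  1.59819379e+00, -1.92397890e-06,
        1.38618684e+00, -2.10117222e-01]), 'joint_velocities': array([-7.39820279e-04,  4.05088896e-04, -1.23236901e-03, -4.69387147e-05,
        3.94161241e-04,  1.19496582e-03]), 'effort': array([ 6.39978825e-04, -3.85532749e+01, -3.22126579e+01,  7.03576324e-02,
        3.71484621e-02, -1.32365203e-04]), 'tool_pos': array([0.14908822, 0.55466132, 0.19033337]), 'eef_rot': array([-4.11492795e-01, -3.11390406e+00,  2.73216975e-03]), 'wrist_force': array([0.08691741, 0.08826649, 0.79248305]), 'wrist_torque': array([-0.00911102,  0.01583389,  0.0023896 ]), 'gripper_width': 0.09176848662085343}
scene cam at [-0.27977126 -0.23559255  0.90005838]
valve 0.49 [390.0, 300.8, 399.6, 331.9] [397.1 316.7] 212 [ 0.4318 -0.2178  0.04  ]
pin 0.67 [387.5, 271.1, 400.0, 288.8] [392.6 280.9] 148 [ 0.5166 -0.1932  0.049 ]
vial_mid 0.5 [389.5, 300.8, 401.5, 327.8] [397.  317.3] 215 [ 0.4394 -0.2176  0.029 ]
vial_mid 0.36 [362.0, 245.6, 458.7, 312.7] [406.7 277.8] 4393 [ 0.5526 -0.2203  0.029 ]
puck_mid 0.65 [444.6, 260.5, 456.8, 271.5] [449.4 263.4] 137 [ 0.6435 -0.3082  0.008 ]
wash_bottle_mid 0.94 [163.5, 222.3, 194.3, 285.1] [177.3 255.8] 1554 [0.4386 0.2565 0.075 ]
side cam at [ 0.4828303  -0.59004837  0.83336594]
valve 0.76 [278.2, 293.6, 385.4, 404.9] [331.1 348.8] 6014 [ 0.5629 -0.2311  0.04  ]
valve 0.41 [264.6, 340.9, 278.2, 364.9] [269.9 354.9] 235 [ 0.445  -0.2235  0.04  ]
pin 0.72 [301.2, 330.4, 317.2, 345.1] [308.5 336. ] 128 [ 0.5237 -0.201   0.049 ]
vial_mid 0.65 [276.9, 295.4, 384.3, 403.8] [331.3 348.9] 6090 [ 0.5642 -0.2263  0.029 ]
vial_mid 0.45 [263.1, 342.2, 276.9, 366.2] [269.4 354.1] 206 [ 0.4439 -0.2167  0.029 ]
puck_mid 0.57 [369.8, 375.7, 387.4, 394.4] [379. 385.] 229 [ 0.6423 -0.3066  0.008 ]
wash_bottle_mid 0.68 [239.4, 145.8, 264.0, 199.8] [250.3 173. ] 1128 [0.4474 0.2526 0.075 ]
```

Run:
```python
import cv2
a=cv2.imread('pics/scene0.png')[230:350,340:480];b=cv2.imread('pics/side0.png')[280:420,250:400]
a=cv2.resize(a,(400,343),interpolation=3);b=cv2.resize(b,(400,373),interpolation=3)
a=cv2.copyMakeBorder(a,0,30,0,0,0)
cv2.imwrite('pics/c1.png',cv2.hconcat([a,b]))
```

```text
(no output)
```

View pics/c1.png

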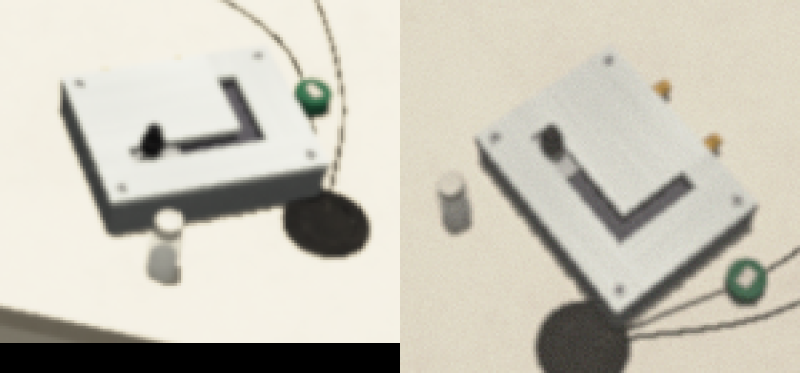

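View pics/scene0.png

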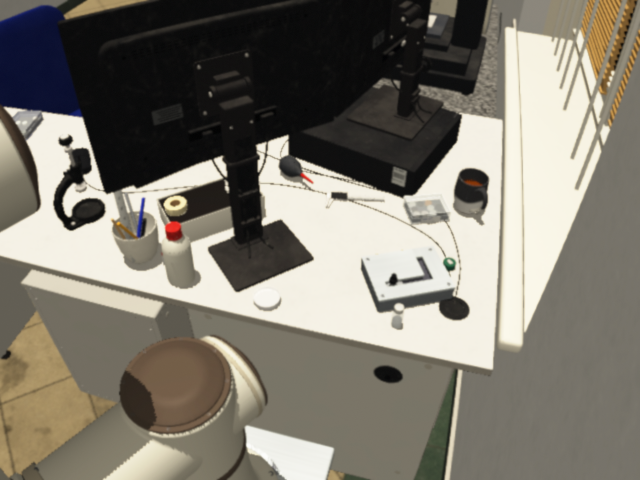

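The pictures show the block at about (0.555, -0.225), with the pin at the near-left end of the long leg. The vial is on the robot side and the green puck on the right. I'll fit the block's pose.

```bash
cat >> h.py <<'E'
from scipy.optimize import minimize
def hull(C,p,shape=(480,640)):
    x,y,a=p;P=[]
    for z in (0,.04):
        for u,v in ((-.065,-.085),(.065,-.085),(.065,.085),(-.065,.085)):
            P.append((x+u*np.cos(a)-v*np.sin(a),y+u*np.sin(a)+v*np.cos(a),z))
    m=np.zeros(shape,np.uint8);h=cv2.convexHull((proj(C,P)*16).round().astype(np.int32));cv2.fillPoly(m,[h],1,shift=4);return m>0
def w(p,u,v,z):
    x,y,a=p;return np.array([x+u*np.cos(a)-v*np.sin(a),y+u*np.sin(a)+v*np.cos(a),z])
def inv(p,P):
    x,y,a=p;d=np.array(P[:2])-[x,y];c,s=np.cos(a),np.sin(a);return np.array([c*d[0]+s*d[1],-s*d[0]+c*d[1]])
E
python3 - <<'E'
from h import *
C=cam('side');S=cam('scene')
crop=lambda x,y:(250+(x-400)/2.667,280+y/2.667)
for nm,q in dict(l=(477,138),t=(610,52),r=(757,207),b=(622,322)).items(): print(nm,atz(C,crop(*q),.04).round(4))
st,co,en=[atz(C,crop(*q),.04) for q in((550,130),(621,228),(688,182))]
print(st,co,en)
snapshot('side');ms=trace('valve','side')[0]['pixels']
snapshot('scene');mv=trace('vial_mid','scene');mv=[r['pixels'] for r in mv if r['pixels'].sum()>3000]
a0=np.arctan2(*(en-co)[1::-1])
def cost(p):
    c=0
    for K,m in [(C,ms)]+[(S,m) for m in mv]:
        h=hull(K,p);c+=1-(h&m).sum()/(h|m).sum()
    return c
best=min((minimize(cost,[.56,-.23,a0+d],method='Nelder-Mead',options=dict(initial_simplex=[[.56,-.23,a0+d],[.575,-.23,a0+d],[.56,-.215,a0+d],[.56,-.23,a0+d+.15]])) for d in(-.1,0,.1)),key=lambda r:r.fun)
p=best.x;print(p,best.fun,len(mv),a0)
print([w(p,*q,.04).round(4) for q in((-.025,.05),(-.025,-.04),(.03,-.04))])
P=tri([ray(C,(308.5,336)),ray(S,(392.6,280.9))]);print('pin',P,inv(p,P))
P=tri([ray(C,(269.6,354.5)),ray(S,(397,317))]);print('vial',P,inv(p,P))
E
```

```text
l [ 0.4679 -0.1775  0.04  ]
t [ 0.5785 -0.1215  0.04  ]
r [ 0.6585 -0.2667  0.04  ]
b [ 0.5479 -0.3316  0.04  ]
[ 0.52224876 -0.18018184  0.04      ] [ 0.55984197 -0.26514073  0.04      ] [ 0.61413724 -0.23896231  0.04      ]
[ 0.56217957 -0.21769291  0.47835867] 0.06250999200639484 0 0.4492652482187101
[array([ 0.517 , -0.1848,  0.04  ]), array([ 0.5584, -0.2647,  0.04  ]), array([ 0.6072, -0.2394,  0.04  ])]
pin [ 0.52501184 -0.19420257  0.03866563] [-0.02218258  0.03796274]
vial [ 0.4436064  -0.21682088  0.02551689] [-0.10486212  0.05535607]
```

>>> drive_tool(deltas=[[0,0,-0.04,-0.02,0],[0,0,-0.08,-0.04,0],[0,0,-0.12,-0.06,0],[0,0,-0.15,-0.07,0],[0,0.02,-0.15,-0.07,8],[0,0.04,-0.15,-0.07,16],[0,0.06,-0.15,-0.07,24],[0,0.06,-0.15,-0.07,24],[0,0.06,-0.15,-0.07,24],[0,0.06,-0.15,-0.07,24]], grip_force=20)

```text
time: 1.8
tool_pos: [0.0532, 0.4259, 0.2613]
eef_rot: [1.048, 2.961, -0.0]
wrist_force: [0.2, -0.4, 0.6]
gripper_width: 0.0139
```

>>> drive_tool(deltas=[[0,-0.045,0.009,0,8],[0,-0.09,0.018,0,16],[0,-0.135,0.027,0,24],[0,-0.18,0.036,0,32],[0,-0.225,0.045,0,40],[0,-0.271,0.053,0,48],[0,-0.32,0.034,0,56],[0,-0.37,0.015,0,64],[0,-0.42,-0.005,0,72],[0,-0.474,-0.024,0,80]])

```text
time: 2.8
tool_pos: [0.3987, 0.121, 0.2616]
eef_rot: [2.71, 1.587, 0.001]
wrist_force: [1.3, 0.5, 0.5]
gripper_width: 0.0004
```

>>> drive_tool(deltas=[[0,-0.028,0.032,0,6],[0,-0.056,0.064,0,12],[0,-0.084,0.096,0,18],[0,-0.112,0.128,0,24],[0,-0.14,0.16,0,30],[0,-0.168,0.192,0,33.3],[0,-0.196,0.225,0,33.3],[0,-0.196,0.225,0,33.3],[0,-0.196,0.225,0,33.3],[0,-0.196,0.225,0,33.3]])

```text
time: 3.8
tool_pos: [0.4987, -0.1594, 0.2617]
eef_rot: [-3.052, -0.746, -0.001]
wrist_force: [0.1, -0.7, -0.2]
gripper_width: 0.0004
```

Run:
```python
from h import *
W=cam('wrist');o=get_obs();im=snapshot('wrist');im=im[:,:,::-1].copy()
import pickle;pickle.dump(W,open('W1.pkl','wb'));cv2.imwrite('pics/w1raw.png',im)
print(o['tool_pos'],o['eef_rot'],o['qpos'].round(3));print(np.round(calibration('wrist')['tool_from_camera'],4))
p=[.5622,-.2177,.478]
for q in((-.025,.05),(-.025,-.04),(.03,-.04),(-.065,-.085),(.065,-.085),(.065,.085),(-.065,.085)):
    u=proj(W,w(p,*q,.04))[0];print(q,u.round(1))
    if abs(u).max()<2000: cv2.drawMarker(im,tuple(int(i) for i in u),(0,0,255),0,14,1)
for t in['pin','valve','vial_mid','puck_mid']:
    for r in trace(t,'wrist')[:2]:
        ys,xs=np.nonzero(r['pixels']);print(t,round(r['conf'],2),np.round(r['bbox'],1),xs.mean().round(1),ys.mean().round(1))
cv2.imwrite('pics/w1.png',im)
```

```text
[ 0.49868709 -0.15944178  0.26174751] [-3.05170758e+00 -7.45981637e-01 -1.24545628e-03] [-5.410e-01 -1.600e-02  1.643e+00  1.000e-03  1.515e+00  5.500e-01]
[[-5.000e-04 -9.626e-01 -2.708e-01  7.580e-02]
 [ 1.000e+00 -4.000e-04 -3.000e-04  3.000e-04]
 [ 2.000e-04 -2.708e-01  9.626e-01 -1.929e-01]
 [ 0.000e+00  0.000e+00  0.000e+00  1.000e+00]]
(-0.025, 0.05) [350.5 201.9]
(-0.025, -0.04) [438.5 202. ]
(0.03, -0.04) [442.9 146.7]
(-0.065, -0.085) [478.4 239.8]
(0.065, -0.085) [492.6 109.4]
(0.065, 0.085) [316.1 109.2]
(-0.065, 0.085) [316.3 239.6]
pin 0.55 [345.7 197.7 382.4 214.6] 361.5 203.0
valve 0.81 [314.8  86.8 491.2 238.3] 401.7 171.5
vial_mid 0.61 [335.1 255.4 355.1 290. ] 343.4 271.7
puck_mid 0.96 [490.5 133.  523.5 163.4] 506.3 145.2
```

View pics/w1.png

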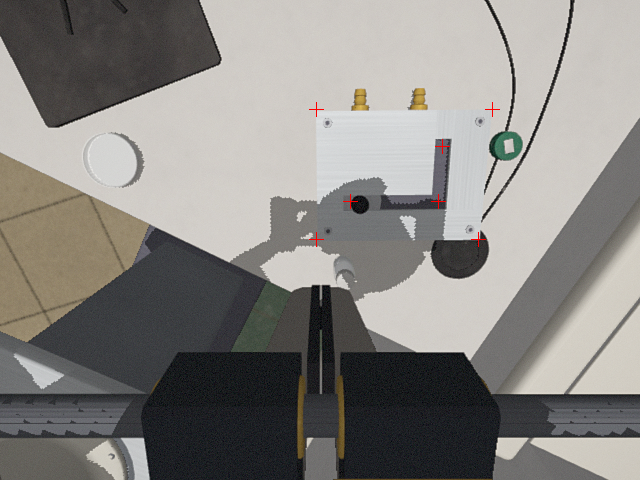

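Run:
```python
import cv2
im=cv2.imread('pics/w1raw.png')[80:255,300:520]
cv2.imwrite('pics/w1c.png',cv2.resize(im,(792,630-30),fx=0,fy=0,interpolation=cv2.INTER_CUBIC)) if 0 else cv2.imwrite('pics/w1c.png',cv2.resize(im,None,fx=3.4,fy=3.4,interpolation=cv2.INTER_CUBIC))
```

```text
(no output)
```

View pics/w1c.png

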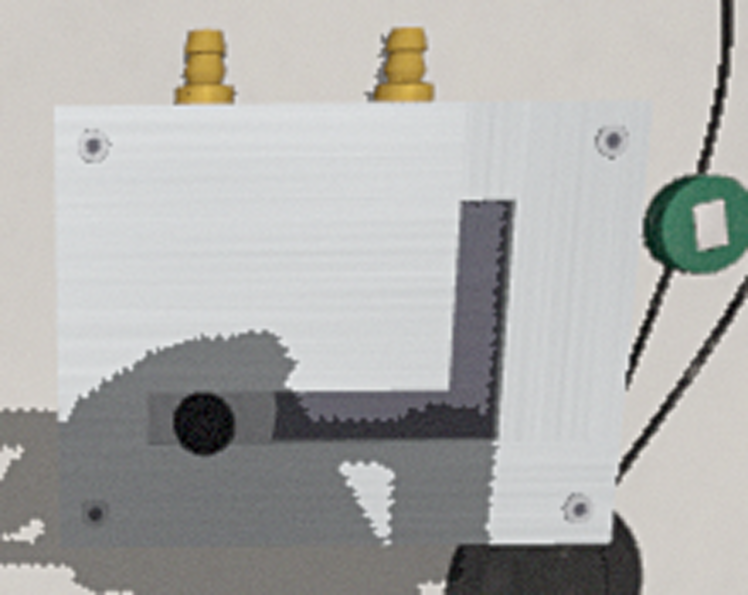

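```bash
cat > fit.py <<'E'
from h import *
import pickle
from scipy.optimize import least_squares
W=pickle.load(open('W1.pkl','rb'))
f=lambda x,y:(300+(x+.5)/3.4-.5,80+(y+.5)/3.4-.5)
obs={(.065,.085):(55,106),(.065,-.085):(651,101),(-.065,-.085):(613,543),(-.065,.085):(60,545),
(-.033,-.048):(497,440),(.038,-.048):(515,200),(.038,-.032):(461,202),(-.017,-.032):(449,390),(-.017,.058):(149,392),(-.033,.058):(149,443)}
P=np.array(list(obs));U=np.array([f(*v) for v in obs.values()])
F=lambda p:(proj(W,[w(p,*q,.04) for q in P])-U).ravel()
r=least_squares(F,[.562,-.218,.478]);p=r.x;print(p,np.degrees(p[2]));print(r.fun.reshape(-1,2).round(1))
pt=atz(W,f(204,424),.066);print('pin top',pt,inv(p,pt))
for n,uv,z in(('vial cap',(341,262),.058),('puck',(506,145),.016)): print(n,inv(p,atz(W,uv,z)))
np.save('p.npy',p)
E
python3 fit.py
```

```text
[ 0.56195462 -0.21808442  0.48801747] 27.9613411722685
[[-0.2 -0.2]
 [ 1.1 -0.4]
 [-0.7  0. ]
 [-0.2  0.8]
 [ 0.4  0.5]
 [ 0.4 -0.2]
 [-0.  -0.7]
 [-0.1 -0.1]
 [-0.3  0.1]
 [-0.4  0.6]]
pin top [ 0.52202603 -0.19002627  0.066     ] [-0.02211171  0.0435043 ]
vial cap [-0.08275028  0.06073667]
puck [ 0.03012402 -0.11271201]
```

>>> drive_tool(deltas=[[0,0.0034,0.0015,0.03,-0.5],[0,0.0034,0.0015,0.06,-0.5],[0,0.0034,0.0015,0.09,-0.5],[0,0.0034,0.0015,0.12,-0.5],[0,0.0034,0.0015,0.15,-0.5],[0,0.0034,0.0015,0.175,-0.5],[0,0.0034,0.0015,0.195,-0.5],[0,0.0034,0.0015,0.205,-0.5],[0,0.0034,0.0015,0.215,-0.5],[0,0.0034,0.0015,0.215,-0.5]])

```text
time: 5.05
tool_pos: [0.5026, -0.1586, 0.0464]
eef_rot: [-3.048, -0.761, -0.001]
wrist_force: [0.1, 0.1, 0.7]
gripper_width: 0.0003
```

```bash
cat > st.py <<'E'
from h import *
p=np.load('p.npy');o=get_obs();print('tcp valve',inv(p,o['tool_pos']).round(4),o['tool_pos'][2].round(4),'force valve xy',(inv(p,o['wrist_force'][:2]+p[:2])).round(1),o['wrist_force'][2].round(1),'q6',o['qpos'][5])
import sys
W=cam('wrist');im=snapshot('wrist')[:,:,::-1];cv2.imwrite(f'pics/{sys.argv[1]}.png',im[100:400,150:550])
for r in trace('pin','wrist')[:1]:
    ys,xs=np.nonzero(r['pixels']);print(r['conf'],r['bbox'],inv(p,atz(W,(xs.mean(),ys.mean()),.055)).round(4))
E
python3 st.py w2
```

```text
tcp valve [-0.0245  0.0804] 0.0464 force valve xy [0.2 0. ] 0.7 q6 0.5460507277986719
0.97 [364.2, 269.6, 435.8, 310.8] [-0.0208  0.0424]
```

View pics/w2.png

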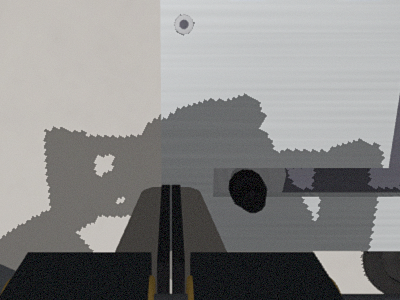

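>>> drive_tool(deltas=[[0,-0.0005,0.004,0,0],[0,-0.0005,0.008,0,0],[0,-0.0005,0.013,0,0],[0,-0.0005,0.019,0,0],[0,-0.0005,0.026,0,0],[0,-0.0005,0.034,0,0],[0,-0.0005,0.042,0,0],[0,-0.0005,0.05,0,0],[0,-0.0005,0.058,0,0],[0,-0.0005,0.064,0,0]])

```text
time: 6.15
tool_pos: [0.5337, -0.2168, 0.048]
eef_rot: [3.046, 0.76, 0.004]
wrist_force: [0.6, -0.4, -0.8]
gripper_width: 0.0008
```

```bash
python3 st.py w3
```

```text
tcp valve [-0.0244  0.0144] 0.048 force valve xy [ 0.3 -0.6] -0.8 q6 0.48596621792179373
0.61 [240.8, 266.8, 314.1, 313.2] [-0.0205  0.0377]
```

View pics/w3.png

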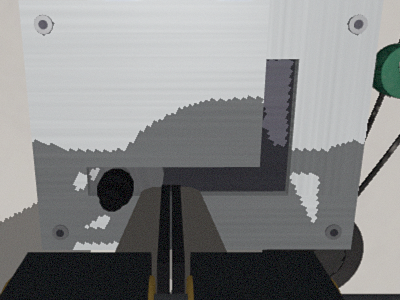

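Run:
```python
from h import *
p=np.load('p.npy');o=get_obs();W=cam('wrist');t=o['tool_pos']
v=inv(p,t)
for du,dv,z in((0,0,t[2]),(.01,0,t[2]),(.01,.018,t[2]),(.01,-.018,t[2]),(-.01,.018,t[2]),(.01,0,t[2]+.03)): print(du,dv,z,proj(W,w(p,v[0]+du,v[1]+dv,z)).round(0)-[150,100])
for q in((-.025,.05),(-.025,-.04),(.03,-.04),(.065,.085),(.065,-.085)): print(q,proj(W,w(p,*q,.04)).round(0)-[150,100])
for z in(.04,.049,.055,.066): print('pin',z,proj(W,w(p,-.025,.04,z)).round(0)-[150,100])
S=cam('side');im=snapshot('side')[:,:,::-1].copy()
c=im[220:420,230:430];c=cv2.resize(c,(600,600),interpolation=3)
cv2.imwrite('pics/s2.png',c)
print('tcp side',(proj(S,t)-[230,220])*3)
```

```text
0 0 0.04812265090043339 [[170. 186.]]
0.01 0 0.04812265090043339 [[170. 167.]]
0.01 0.018 0.04812265090043339 [[134. 167.]]
0.01 -0.018 0.04812265090043339 [[206. 167.]]
-0.01 0.018 0.04812265090043339 [[135. 204.]]
0.01 0 0.07812265090043338 [[170. 189.]]
(-0.025, 0.05) [[102. 181.]]
(-0.025, -0.04) [[274. 181.]]
(0.03, -0.04) [[281.  75.]]
(0.065, 0.085) [[17. -1.]]
(0.065, -0.085) [[384.  -1.]]
pin 0.04 [[121. 181.]]
pin 0.049 [[119. 187.]]
pin 0.055 [[117. 192.]]
pin 0.066 [[114. 201.]]
tcp side [[254.71129125 368.17753096]]
```

View pics/s2.png

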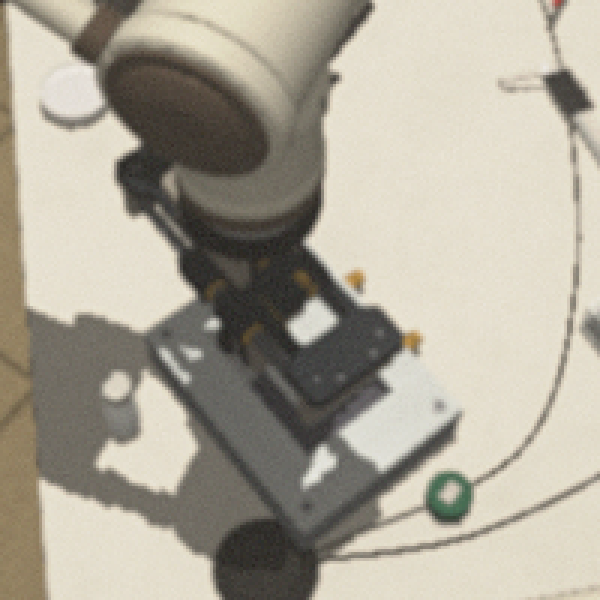

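The pin hasn't moved: its pixel shift matches the tool's travel exactly. In the wrist image the fingertips look higher than the TCP. I'll lift, go back behind the pin, and check where the tips really are.

>>> drive_tool(deltas=[[0,0,0,-0.01,0],[0,0,0,-0.03,0],[0,0,0,-0.05,0],[0,0,-0.015,-0.05,0],[0,0,-0.035,-0.05,0],[0,0,-0.055,-0.05,0],[0,0,-0.067,-0.05,0],[0,0,-0.067,-0.05,0],[0,0,-0.067,-0.05,0],[0,0,-0.067,-0.05,0]])

```text
time: 7.3
tool_pos: [0.5023, -0.1579, 0.0982]
eef_rot: [3.046, 0.759, 0.004]
wrist_force: [-0.1, -0.2, -0.1]
gripper_width: 0.0008
```

```bash
python3 st.py w4
python3 - <<'E'
from h import *
p=np.load('p.npy');o=get_obs();t=o['tool_pos'];print(o['gripper_width'])
out=[]
for n in('scene','side'):
    C=cam(n);im=snapshot(n)[:,:,::-1].copy();u=proj(C,t)[0];print(n,u, 'up 100mm',proj(C,t+[0,0,.1])[0])
    x,y=(int(i) for i in u);c=im[y-60:y+60,x-45:x+45].copy()
    c=cv2.resize(c,None,fx=4.4,fy=4.4,interpolation=2)
    cv2.drawMarker(c,(int((u[0]-x+45)*4.4),int((u[1]-y+60)*4.4)),(0,0,255),0,20,1);out.append(c)
cv2.imwrite('pics/s4.png',cv2.hconcat(out))
E
```

```text
tcp valve [-0.0245  0.0812] 0.0982 force valve xy [-0.2 -0.1] -0.1 q6 0.5480875462747417
0.9 [355.6, 242.2, 416.4, 277.4] [-0.0214  0.0418]
0.0005965908149352129
scene [376.6989861  266.17261545] up 100mm [381.22972608 229.52129796]
side [293.12926386 305.79834451] up 100mm [290.06508832 276.38385329]
```

View pics/s4.png

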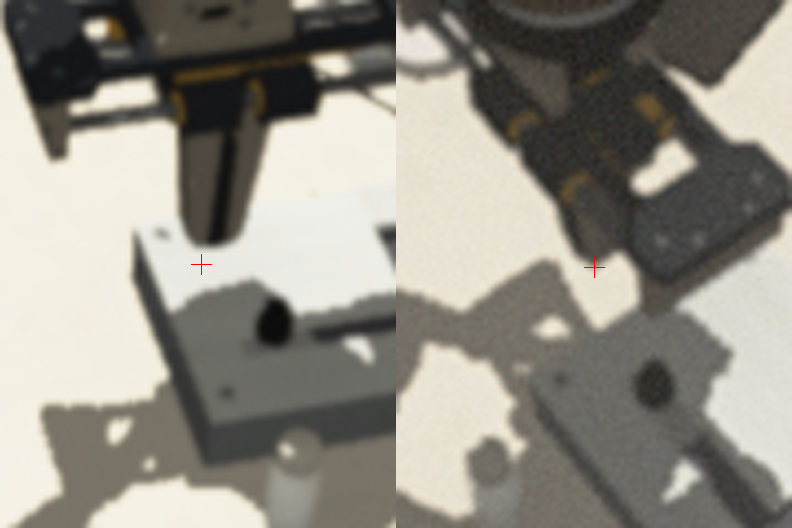

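Run:
```python
from h import *
p=np.load('p.npy');t=get_obs()['tool_pos'];C=cam('scene');S=cam('side')
a=ray(C,(376-45+212/4.4,266-60+242/4.4));b=ray(S,(293-45+(600-396)/4.4,305-60+258/4.4))
P=tri([a,b]);print(P-t,proj(C,P)-proj(C,t),proj(S,P)-proj(S,t),inv(p,P)-inv(p,t))
# check same for cover corner & pin bottoms: predicted cover corners in scene crop px
for q in((.065,.085),(-.065,.085),(-.065,-.085)): print(q,(proj(C,w(p,*q,.04))[0]-[331,206])*4.4,(proj(S,w(p,*q,.04))[0]-[248,245])*4.4+[396,0])
for z in(.04,.066): print('pin',(proj(C,w(p,-.024,.0425,z))[0]-[331,206])*4.4,(proj(S,w(p,-.024,.0425,z))[0]-[248,245])*4.4+[396,0])
```

```text
[ 0.00279685 -0.00367627  0.01339914] [[ 2.63410687 -5.24776907]] [[ 1.35872199 -2.16456013]] [ 0.00074665 -0.00455849]
(0.065, 0.085) [131.18257668 220.42108789] [749.93781036 223.37854276]
(-0.065, 0.085) [208.23012117 413.92916425] [523.8013589  374.73359459]
(-0.065, -0.085) [545.31196972 354.69299585] [758.98259427 668.04208916]
pin [267.41828231 335.56100644] [653.09075679 391.91619554]
pin [273.26415764 298.40704103] [651.34640003 364.84171925]
```

>>> drive_tool(deltas=[[0,0,0,0.015,0],[0,0,0,0.03,0],[0,0,0,0.042,0],[0,0,0,0.05,0],[0,0,0,0.053,0],[0,0,0,0.056,0],[0,0,0,0.058,0],[0,0,0,0.06,0],[0,0,0,0.06,0],[0,0,0,0.06,0]])

```text
time: 8.5
tool_pos: [0.5023, -0.1577, 0.038]
eef_rot: [3.047, 0.759, 0.004]
wrist_force: [0.3, 0.3, 0.1]
gripper_width: 0.0003
```

>>> drive_tool(deltas=[[0,0,0,0.001,0],[0,0,0,0.002,0],[0,0,0,0.003,0],[0,0,0,0.004,0],[0,0,0,0.005,0],[0,0,0,0.006,0],[0,0,0,0.006,0],[0,0,0,0.006,0],[0,0,0,0.006,0],[0,0,0,0.006,0]])

```text
time: 9.5
tool_pos: [0.5024, -0.1578, 0.0321]
eef_rot: [3.046, 0.759, 0.004]
wrist_force: [-0.7, 0.6, 0.4]
gripper_width: 0.0007
```

>>> drive_tool(deltas=[[0,0,0,0.001,0],[0,0,0,0.001,0],[0,0,0,0.002,0],[0,0,0,0.002,0],[0,0,0,0.003,0],[0,0,0,0.003,0],[0,0,0,0.003,0],[0,0,0,0.003,0],[0,0,0,0.003,0],[0,0,0,0.003,0]])

```text
time: 10.5
tool_pos: [0.5024, -0.1578, 0.0291]
eef_rot: [3.046, 0.759, 0.004]
wrist_force: [-0.5, -0.2, 0.6]
gripper_width: 0.0007
```

```bash
python3 st.py w5
python3 - <<'E'
from h import *
o=get_obs();t=o['tool_pos'];out=[]
for n in('scene','side'):
    C=cam(n);im=snapshot(n)[:,:,::-1].copy();u=proj(C,t)[0]
    x,y=(int(i) for i in u);c=im[y-60:y+60,x-45:x+45].copy()
    out.append(cv2.resize(c,None,fx=4.4,fy=4.4,interpolation=2))
w5=cv2.imread('pics/w5.png')
cv2.imwrite('pics/s5.png',cv2.hconcat([out[0],w5[:,50:350].repeat(1,0) if 0 else cv2.resize(w5,(400,528))]))
E
```

```text
tcp valve [-0.0243  0.0812] 0.0291 force valve xy [-0.5  0.1] 0.6 q6 0.5482134184144746
0.67 [368.1, 278.8, 446.2, 331.3] [-0.0204  0.0428]
```

View pics/s5.png

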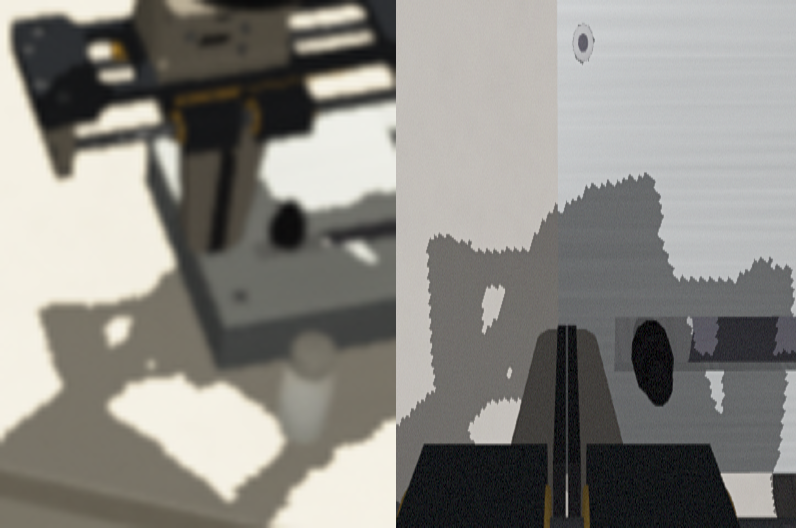

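Tip now looks to be just above the cover, beside the pin. Pushing.

>>> drive_tool(deltas=[[0,0,0.004,0,0],[0,0,0.008,0,0],[0,0,0.012,0,0],[0,0,0.016,0,0],[0,0,0.02,0,0],[0,0,0.024,0,0],[0,0,0.028,0,0],[0,0,0.032,0,0],[0,0,0.036,0,0],[0,0,0.04,0,0]])

```text
time: 11.7
tool_pos: [0.5212, -0.1933, 0.0291]
eef_rot: [3.047, 0.759, 0.004]
wrist_force: [-1.6, 1.3, 0.5]
gripper_width: 0.0006
```

```bash
python3 st.py w6
```

```text
tcp valve [-0.0244  0.041 ] 0.0291 force valve xy [-0.8  1.9] 0.5 q6 0.5094742926911681
0.58 [313.5, 278.7, 409.0, 332.5] [-0.0193  0.0185]
```

View pics/w6.png

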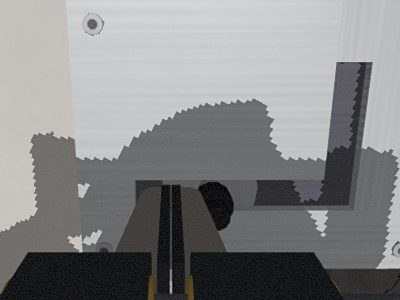

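>>> drive_tool(deltas=[[0,0,0.005,0,0],[0,0,0.01,0,0],[0,0,0.015,0,0],[0,0,0.02,0,0],[0,0,0.025,0,0],[0,0,0.03,0,0],[0,0,0.035,0,0],[0,0,0.04,0,0],[0,0,0.045,0,0],[0,0,0.05,0,0]])

```text
time: 12.8
tool_pos: [0.5451, -0.2384, 0.0294]
eef_rot: [3.046, 0.758, 0.005]
wrist_force: [-0.5, 0.6, -1.4]
gripper_width: 0.0006
```

```bash
python3 st.py w7
```

```text
tcp valve [-0.0244 -0.01  ] 0.0294 force valve xy [-0.1  0.8] -1.4 q6 0.46740425094221516
0.71 [311.0, 242.5, 396.7, 330.4] [-0.014  -0.0326]
```

>>> drive_tool(deltas=[[0,0,0.001,0,0],[0,0,0.002,0,0],[0,0,0.003,0,0],[0,0,0.004,0,0],[0,0,0.005,0,0],[0,0,0.005,0,0],[0,0,0.005,0,0],[0,0,0.005,0,0],[0,0,0.005,0,0],[0,0,0.005,0,0]])

```text
time: 13.9
tool_pos: [0.5478, -0.2434, 0.0297]
eef_rot: [3.045, 0.757, 0.006]
wrist_force: [-0.8, 0.9, -0.9]
gripper_width: 0.0003
```

```bash
python3 st.py w8
```

```text
tcp valve [-0.0243 -0.0157] 0.0297 force valve xy [-0.3  1.2] -0.9 q6 0.46374537183957715
0.72 [312.9, 241.5, 387.9, 330.3] [-0.0125 -0.0357]
```

>>> drive_tool(deltas=[[0,0,0.0005,0,0],[0,0,0.001,0,0],[0,0,0.0015,0,0],[0,0,0.002,0,0],[0,0,0.002,0,0],[0,0,0.002,0,0],[0,0,0.002,0,0],[0,0,0.002,0,0],[0,0,0.002,0,0],[0,0,0.002,0,0]])

```text
time: 15.0
tool_pos: [0.5488, -0.2452, 0.0297]
eef_rot: [3.045, 0.757, 0.006]
wrist_force: [0.2, 0.5, -0.2]
gripper_width: 0.0001
```

```bash
python3 st.py w9
```

```text
tcp valve [-0.0244 -0.0177] 0.0297 force valve xy [0.4 0.4] -0.2 q6 0.46221618833634426
0.55 [313.3, 242.7, 384.7, 330.8] [-0.0123 -0.0371]
```

View pics/w9.png

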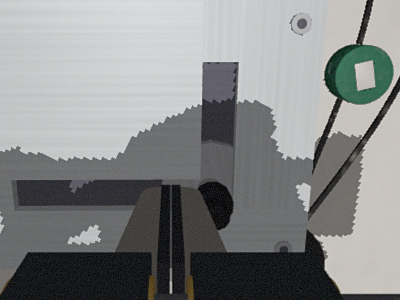

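>>> drive_tool(deltas=[[0,0,0.0005,0,0],[0,0,0.001,0,0],[0,0,0.0015,0,0],[0,0,0.002,0,0],[0,0,0.002,0,0],[0,0,0.002,0,0],[0,0,0.002,0,0],[0,0,0.002,0,0],[0,0,0.002,0,0],[0,0,0.002,0,0]])

```text
time: 16.1
tool_pos: [0.5497, -0.247, 0.0298]
eef_rot: [3.045, 0.757, 0.006]
wrist_force: [0.5, 0.1, -0.3]
gripper_width: 0.0005
```

```bash
python3 st.py w10
python3 - <<'E'
from h import *
p=np.load('p.npy');W=cam('wrist')
for y in(-.036,-.038,-.04,-.042):
    print(y,max(proj(W,[w(p,-.025+.009*np.cos(a),y+.009*np.sin(a),z) for a in np.linspace(0,6.28,40) for z in(.043,.055)])[:,0]))
E
```

```text
tcp valve [-0.0243 -0.0198] 0.0298 force valve xy [ 0.5 -0.1] -0.3 q6 0.4606898293610945
0.57 [312.3, 242.6, 383.3, 328.3] [-0.012  -0.0378]
-0.036 376.8222168012145
-0.038 381.3129801685873
-0.04 385.8094549292182
-0.042 390.30550554043623
```

Run:
```python
from h import *
p=np.load('p.npy')
for n in('w6','w7','w8','w9','w10'):
    g=cv2.cvtColor(cv2.imread(f'pics/{n}.png'),6)
    m=g[170:245,195:260]<28
    ys,xs=np.nonzero(m);print(n,'cols',xs.min()+345,np.percentile(xs,99)+345,'rows',np.percentile(ys,1)+270,ys.max()+270,len(xs), 'row of right edge',[ (r+270,int(np.nonzero(m[r])[0].max())+345) for r in range(5,65,6) if m[r].any()])
W=cam('wrist')
for x,y in((-.025,-.038),(-.025,-.04),(-.025,-.042),(-.022,-.04),(-.018,-.04)):
  for r,z in((.009,(.043,.055)),(.024,(.036,))):
    q=proj(W,[w(p,x+r*np.cos(a),y+r*np.sin(a),zz) for a in np.linspace(0,6.28,60) for zz in z]);print((x,y),r,q.min(0).round(1),q.max(0).round(1))
```

```text
w6 cols 349 381.0 rows 283.0 329 961 row of right edge [(287, 375), (293, 378), (299, 381), (305, 382), (311, 381), (317, 379), (323, 377), (329, 369)]
w7 cols 348 381.20000000000005 rows 282.8 329 981 row of right edge [(287, 375), (293, 378), (299, 381), (305, 382), (311, 381), (317, 379), (323, 377), (329, 369)]
w8 cols 348 381.0 rows 283.0 329 963 row of right edge [(287, 375), (293, 378), (299, 381), (305, 382), (311, 381), (317, 379), (323, 377), (329, 369)]
w9 cols 348 381.0 rows 282.0 329 959 row of right edge [(287, 375), (293, 378), (299, 380), (305, 382), (311, 381), (317, 378), (323, 376), (329, 369)]
w10 cols 348 381.0 rows 283.0 329 962 row of right edge [(287, 375), (293, 378), (299, 380), (305, 382), (311, 381), (317, 379), (323, 377), (329, 367)]
(-0.025, -0.038) 0.009 [339.6 279.2] [381.4 326.1]
(-0.025, -0.038) 0.024 [308.3 244.3] [406.3 335.7]
(-0.025, -0.04) 0.009 [343.8 279.2] [385.9 326. ]
(-0.025, -0.04) 0.024 [312.4 244.3] [410.4 335.7]
(-0.025, -0.042) 0.009 [348.  279.2] [390.3 326. ]
(-0.025, -0.042) 0.024 [316.4 244.3] [414.4 335.7]
(-0.022, -0.04) 0.009 [343.9 273.1] [386.1 320. ]
(-0.022, -0.04) 0.024 [312.3 238.2] [410.7 330.3]
(-0.018, -0.04) 0.009 [344. 265.] [386.5 311.8]
(-0.018, -0.04) 0.024 [312.3 229.9] [411.2 323.1]
```

>>> drive_tool(deltas=[[0,0,0.0005,0,0],[0,0,0.001,0,0],[0,0,0.0015,0,0],[0,0,0.002,0,0],[0,0,0.0025,0,0],[0,0,0.0025,0,0],[0,0,0.0025,0,0],[0,0,0.0025,0,0],[0,0,0.0025,0,0],[0,0,0.0025,0,0]])

```text
time: 17.2
tool_pos: [0.5509, -0.2492, 0.0298]
eef_rot: [3.045, 0.757, 0.006]
wrist_force: [0.0, 0.4, -1.6]
gripper_width: 0.0004
```

>>> drive_tool(deltas=[[0,0,0.0005,0,0],[0,0,0.001,0,0],[0,0,0.0015,0,0],[0,0,0.0015,0,0],[0,0,0.0015,0,0],[0,0,0.0015,0,0],[0,0,0.0015,0,0],[0,0,0.0015,0,0],[0,0,0.0015,0,0],[0,0,0.0015,0,0]])

```text
time: 18.2
tool_pos: [0.5514, -0.25, 0.0299]
eef_rot: [3.046, 0.758, 0.005]
wrist_force: [-2.7, 4.0, 2.5]
gripper_width: 0.0007
```

```bash
python3 st.py w11
python3 - <<'E'
from h import *
m=cv2.cvtColor(cv2.imread('pics/w11.png'),6)[170:245,195:260]<28
ys,xs=np.nonzero(m);print(np.percentile(xs,99)+345,np.percentile(ys,1)+270,ys.max()+270)
E
```

```text
tcp valve [-0.0243 -0.0232] 0.0299 force valve xy [-0.5  4.8] 2.5 q6 0.45768332111132515
380.0 283.0 329
```

Force on the end wall has risen to 4.8 N, so the pin is at the corner. Next I retreat, lift, and go round to its -x side.

>>> drive_tool(deltas=[[0,0,-0.005,0,0],[0,0,-0.008,0,0],[0,0,-0.008,-0.02,0],[0,0,-0.008,-0.045,0],[0,0,-0.008,-0.07,0],[0,-0.012,-0.002,-0.07,0],[0,-0.024,0.008,-0.07,0],[0,-0.0287,0.0178,-0.07,0],[0,-0.0287,0.0178,-0.07,0],[0,-0.0287,0.0178,-0.07,0]])

```text
time: 19.3
tool_pos: [0.5334, -0.2791, 0.0986]
eef_rot: [3.048, 0.756, 0.004]
wrist_force: [-0.0, -0.1, 0.2]
gripper_width: 0.0005
```

```bash
python3 st.py w12
python3 - <<'E'
from h import *
p=np.load('p.npy');W=cam('wrist')
for y in(-.038,-.04,-.042):
  for z in(.043,.055,.066): print(y,z,proj(W,w(p,-.025,y,z))[0].round(1))
E
```

```text
tcp valve [-0.0538 -0.0405] 0.0986 force valve xy [-0.1 -0.1] 0.2 q6 0.4009006131575696
0.57 [287.7, 169.4, 340.0, 225.8] [-0.0178 -0.0377]
-0.038 0.043 [316.2 209.6]
-0.038 0.055 [316.  213.4]
-0.038 0.066 [315.9 217.3]
-0.04 0.043 [319.4 209.6]
-0.04 0.055 [319.4 213.4]
-0.04 0.066 [319.4 217.3]
-0.042 0.043 [322.7 209.6]
-0.042 0.055 [322.8 213.4]
-0.042 0.066 [323.  217.3]
```

Run:
```python
from h import *
g=cv2.cvtColor(cv2.imread('pics/w12.png'),6)
m=(g<30).astype(np.uint8);n,l,s,c=cv2.connectedComponentsWithStats(m)
for i in range(1,n):
    if s[i,4]>150: print(s[i]+[150,100,0,0,0],c[i]+[150,100])
```

```text
[309 196  28  31 494] [323.42105263 213.0242915 ]
[ 322  249   93  145 3354] [363.9287418 301.5417412]
[307 285  13 109 932] [313.57403433 340.472103  ]
[ 150  352  151   48 5380] [230.47583643 376.67379182]
[ 340  352  154   48 5410] [410.16543438 376.67966728]
```

>>> drive_tool(deltas=[[0,0,0.0005,0.01,0],[0,0,0.0005,0.02,0],[0,0,0.0005,0.03,0],[0,0,0.0005,0.04,0],[0,0,0.0005,0.05,0],[0,0,0.0005,0.057,0],[0,0,0.0005,0.062,0],[0,0,0.0005,0.066,0],[0,0,0.0005,0.069,0],[0,0,0.0005,0.069,0]])

```text
time: 20.4
tool_pos: [0.5342, -0.279, 0.0298]
eef_rot: [3.047, 0.758, 0.004]
wrist_force: [-0.0, 0.1, -0.0]
gripper_width: 0.0007
```

Pin is at (-0.025, -0.042) in the valve frame, so the corner step is met. Now I push along +x.

>>> drive_tool(deltas=[[0,0.004,0.0005,0,0],[0,0.008,0.0005,0,0],[0,0.012,0.0005,0,0],[0,0.016,0.0005,0,0],[0,0.02,0.0005,0,0],[0,0.025,0.0005,0,0],[0,0.03,0.0005,0,0],[0,0.035,0.0005,0,0],[0,0.04,0.0005,0,0],[0,0.045,0.0005,0,0]])

```text
time: 21.4
tool_pos: [0.5745, -0.2582, 0.0299]
eef_rot: [3.047, 0.758, 0.004]
wrist_force: [-2.2, -1.2, 1.6]
gripper_width: 0.0004
```

```bash
cat > pn.py <<'E'
from h import *
import sys
n=sys.argv[1]
p=np.load('p.npy');W=cam('wrist')
g=cv2.cvtColor(cv2.imread(f'pics/{n}.png'),6)
m=(g<30).astype(np.uint8);k,l,s,c=cv2.connectedComponentsWithStats(m)
for i in range(1,k):
    if s[i,4]>150: print(s[i]+[150,100,0,0,0])
for x in(-.025,0,.02,.026,.03,.032):
  q=proj(W,[w(p,x+r*np.cos(a),-.042+r*np.sin(a),z) for a in np.linspace(0,6.28,40) for r,z in((.009,.043),(.009,.055))]);print(x,q.min(0).round(1),q.max(0).round(1))
E
python3 st.py w13; python3 pn.py w13
```

```text
tcp valve [-0.0077 -0.0413] 0.0299 force valve xy [-2.5 -0.1] 1.6 q6 0.4685864651561518
0.83 [299.7, 201.5, 339.5, 291.3] [ 0.0202 -0.0407]
[484 121  55 121 232]
[ 302  242   39  153 3290]
[ 150  352  152   48 5522]
[ 340  352  154   48 5534]
-0.025 [302.2 313. ] [341.6 359.9]
0 [301.5 263.3] [342.3 310.1]
0.02 [300.9 221. ] [343.  267.5]
0.026 [300.7 207.8] [343.2 254.3]
0.03 [300.6 198.9] [343.3 245.3]
0.032 [300.5 194.4] [343.4 240.8]
```

>>> drive_tool(deltas=[[0,0.003,0,0,0],[0,0.006,0,0,0],[0,0.009,0,0,0],[0,0.012,0,0,0],[0,0.014,0,0,0],[0,0.016,0,0,0],[0,0.017,0,0,0],[0,0.018,0,0,0],[0,0.018,0,0,0],[0,0.018,0,0,0]])

```text
time: 22.5
tool_pos: [0.5909, -0.2492, 0.0298]
eef_rot: [3.047, 0.759, 0.005]
wrist_force: [-1.5, -0.6, -0.1]
gripper_width: 0.0004
```

```bash
python3 st.py w14; python3 pn.py w14
```

```text
tcp valve [ 0.011  -0.0411] 0.0298 force valve xy [-1.6  0.1] -0.1 q6 0.4939308384771445
0.94 [301.5, 239.2, 342.7, 296.0] [ 0.0313 -0.0409]
[482 148  57 124 241]
[ 302  242   39  152 3344]
[ 150  352  151   48 5591]
[ 340  352  154   48 5578]
-0.025 [302.7 346.8] [341.1 393.7]
0 [302.  299.6] [341.8 346.4]
0.02 [301.5 259.3] [342.4 306.1]
0.026 [301.3 246.8] [342.6 293.5]
0.03 [301.2 238.4] [342.7 285. ]
0.032 [301.1 234.1] [342.8 280.7]
```

Pin at x≈0.0285. I'll creep until the end wall is felt.

>>> drive_tool(deltas=[[0,0.0005,0,0,0],[0,0.001,0,0,0],[0,0.0015,0,0,0],[0,0.002,0,0,0],[0,0.0025,0,0,0],[0,0.0025,0,0,0],[0,0.0025,0,0,0],[0,0.0025,0,0,0],[0,0.0025,0,0,0],[0,0.0025,0,0,0]])

```text
time: 23.6
tool_pos: [0.5932, -0.2481, 0.0299]
eef_rot: [3.047, 0.759, 0.006]
wrist_force: [0.4, 0.0, 0.4]
gripper_width: 0.0003
```

>>> drive_tool(deltas=[[0,0.0005,0,0,0],[0,0.001,0,0,0],[0,0.001,0,0,0],[0,0.001,0,0,0],[0,0.001,0,0,0],[0,0.001,0,0,0],[0,0.001,0,0,0],[0,0.001,0,0,0],[0,0.001,0,0,0],[0,0.001,0,0,0]])

```text
time: 24.6
tool_pos: [0.5939, -0.2477, 0.0299]
eef_rot: [3.047, 0.759, 0.005]
wrist_force: [-4.5, -2.3, 0.9]
gripper_width: 0.0002
```

Wall contact at about 5 N. Backing off and lifting clear.

>>> drive_tool(deltas=[[0,-0.005,0,0,0],[0,-0.012,0,0,0],[0,-0.015,0,0,0],[0,-0.015,0,-0.02,0],[0,-0.015,0,-0.05,0],[0,-0.015,0,-0.08,0],[0,-0.03,0,-0.11,0],[0,-0.05,0,-0.14,0],[0,-0.06,0,-0.16,0],[0,-0.06,0,-0.16,0]])

```text
time: 25.6
tool_pos: [0.5415, -0.2777, 0.1938]
eef_rot: [3.042, 0.755, 0.013]
wrist_force: [0.1, -0.7, -0.1]
gripper_width: 0.0006
```

```bash
python3 st.py w15; python3 pn.py w15
python3 - <<'E'
from h import *
for n in('scene','side'):
    C=cam(n);snapshot(n)
    for t,z in(('puck_mid',.008),('wash_bottle_mid',.075),('vial_mid',.029)):
        for r in trace(t,n)[:2]:
            ys,xs=np.nonzero(r['pixels']);print(n,t,round(r['conf'],2),r['bbox'],atz(C,(xs.mean(),ys.mean()),z).round(4))
E
```

```text
tcp valve [-0.046  -0.0431] 0.1938 force valve xy [-0.2 -0.6] -0.1 q6 0.4104950382789509
0.9 [306.4, 117.1, 328.4, 157.1] [ 0.0257 -0.0408]
[ 322  230   67   58 1920]
[307 286  13 108 938]
[322 286  13 108 950]
[ 150  352  151   48 5616]
[ 341  352  153   48 5583]
-0.025 [310.2 187.5] [332.5 211.6]
0 [309.9 156.7] [332.7 180.7]
0.02 [309.7 131.2] [332.9 155. ]
0.026 [309.7 123.1] [332.9 147.2]
0.03 [309.6 117.7] [333.  141.9]
0.032 [309.6 114.9] [333.  139.2]
scene puck_mid 0.48 [443.1, 256.9, 455.1, 270.4] [ 0.6425 -0.3087  0.008 ]
scene wash_bottle_mid 0.61 [166.5, 219.9, 193.8, 287.0] [0.4386 0.2568 0.075 ]
scene vial_mid 0.73 [388.2, 300.6, 400.2, 329.3] [ 0.4428 -0.2179  0.029 ]
side puck_mid 0.72 [372.0, 374.3, 388.3, 397.1] [ 0.6424 -0.3059  0.008 ]
side puck_mid 0.65 [263.0, 341.5, 279.4, 364.7] [ 0.4434 -0.2083  0.008 ]
side wash_bottle_mid 0.66 [236.4, 147.3, 261.0, 175.5] [0.45   0.3034 0.075 ]
side vial_mid 0.8 [264.1, 343.2, 277.8, 364.1] [ 0.4443 -0.218   0.029 ]
```

View pics/w15.png

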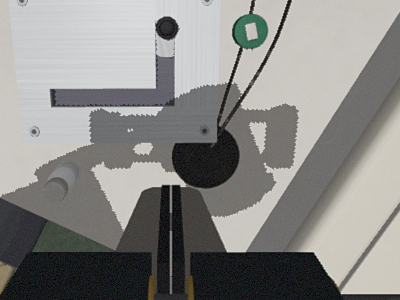

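The pin sits at the closed end of the short leg (crop (167, 28)), upright. The objects are in place and the hand is clear.

```bash
python3 -c "
from station import *
print(finish_job())"
```

```text
the job is handed in; nothing more can be done
None
```

The valve is shut and locked: I pushed the pin along the long leg to the corner, then along the short leg to its end, and handed the job in at about 26 s of the 51 s allowed. `finish_job` gives no verdict, so what follows rests on my own checks.

- **Missed first pass:** The closed fingertips end roughly 13–20 mm above the TCP that the robot reports. My first pass went over the pin without moving it. I lowered the hand until the tips were beside the pin and pushed again.
- **Pushing:** The highest force I read was about 5 N, at the corner wall and again at the end wall. Readings came only at the end of each move, so brief peaks in between were not seen. The drag along the slot was about 2 N.
- **Pin:** At the corner it measured about (-25, -42) mm in the block's frame. In the last wrist picture it stands at x of about 30 mm, upright. The trained network put it at x = 25.7 mm, but it took in part of the flange, so I trusted the collar outline.
- **Vial and puck:** Both were within about 5 mm of their first measurements in both fixed cameras.
- **Bottle:** The scene camera shows it unmoved. The side camera's last reading was about 50 mm off, but its outline was about half the earlier height, so it was probably partly hidden by the arm. The tool never went near it after the first swing past.
- **Hand:** It finished clear at a height of 0.19 m, with no contact force.

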